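# Step the spacing block along the slats

## Robot

A 7-joint arm with a two-finger parallel gripper is mounted at the origin on the work surface. World frame = base frame: x ahead of the robot, y to its left, z up, the work surface at z = 0. Lengths are in m, angles in rad, forces in N, time in s.
With the tool pointing down it reaches from about 0.4 to 0.85 m from the base axis. Payload 10.4 kg.
Tool frame: the origin (TCP) lies midway between the tips of the shut fingers; the grasp point (between the pads) lies 19 mm behind it (r.grasp_offset is the distance from the TCP to the grasp point, in m); z points along the fingers, y is the line along which they close (so a half turn about z gives the same grasp; the last joint's range is limited). The gripper opens to 87 mm and grips with 3 to 60 N. Pads are 19 mm wide; open, the fingers measure 117 mm over their backs; the gripper's body (75 mm by 190 mm) begins 51 mm behind the grasp point.
Start: joints at [1.117, 0.332, -0.065, 1.46, 0.022, 1.35, -0.088], TCP at [0.261, -0.568, 0.185] pointing down, gripper open.
Joint ranges: [-2.6, 2.6], [-0.5, 2.12], [-1.47, 1.34], [0.16, 2.42], [-1.27, 4.41], [0.06, 2.06], [-2.6, 2.6]. Speed limits (rad/s): [2.22, 2.22, 2.79, 2.79, 3.14, 3.14, 3.14].

## Interface

Orientations are given as a unit quaternion [x, y, z, w].
In Python, from bench import r gives the robot as it stands.
- The arm moves only by the tool drive_tool, never from a script. Its argument "moves" is a list that holds one entry, the list of rows, each a list of 7 numbers: the shift along the tool's x, y, z in m, then the turn, a rotation vector about the tool's x, y, z in rad, then the opening, from 0 (shut) to 1 (fully open). In form: [[[tx, ty, tz, ax, ay, az, jaw], ...]]. A call has 1 to 10 rows; each row shifts and turns the commanded pose from where the row before left it, along the tool's axes as they then stand; what a row does not reach is not made up. A row lasts 1/10 s, in which the tool goes at most 50 mm and 8.59 degrees, less where a joint would pass 70% of its speed; a pose out of reach is approached as far as the arm can. A call is refused whole if a number of a shift passes 0.05 or a number of a turn 0.15, either way. A call with a gripper value outside its range is refused whole. The fingers move at their own pace and stop on an object; "squeeze" is the grip in N (left out, the last holds). Time passes only in rows, so rows that do not move let the fingers close. It gives the time, the measured TCP pose, the force, the opening and the grip force at its end, in the units of the state.
- r.read_state(): the state, without advancing time (a new reading comes with each control period).
- r.camera(name): name is "scene" or "top"; returns the picture (400x640x3 uint8, red, green, blue); there is no depth.
- r.camera_info(name): a dict with "mtx" (3x3 intrinsics, pixels), "k1" (the pictures are not rectified: a ray, as slopes to the right and down, at radius r is drawn at 1 + k1 r^2 times it, then the intrinsics apply), "rvec" (rotation vector, rad) and "tvec" (3), from world to camera coordinates, as OpenCV has them. Camera axes: x right, y down, z forward; pixel columns grow to the right and rows downward; lengths in m; the calibration is good to about 2 mm. A picture is of the moment at which its call begins. camera_info takes no time and is no camera call.
- r.close_job(): hands the job in; it is judged then, once.
Trained networks look in the newest picture that a camera, given by its name, has taken for a name from the list of things; names that differ only in an ending like _2 or _b are one class to them, and where a whole thing is asked for, a point or a joint stands for the part that bears it (a point fixed in the world has none). Each returns a list of dicts, best first, with "conf" (0 to 1); they miss things now and then, are a little off and sometimes report something else, mostly with a low value. They report only what shows in the picture. A call takes as long as a camera call. They do not tell look-alikes from the thing itself.
- r.find_in(camera, query): "bbox" ([left, top, right, bottom] in pixels, round what is visible of it).
- r.place_of(camera, query): "at" ([column, row] in pixels: a listed point, or the origin of a listed thing).
The state is a dict: "time": time; "joint_positions": joint angles; "joint_vel": joint speeds; "joint_torque": joint torques, N m; "ee_pos": TCP position; "eef_rot": TCP orientation; "ft_force": force on the tool from outside, world axes, zero at the start; "torque": the same for the moment, N m; "width": finger opening in m; "grip_force": force on a finger pad.
Only numpy, scipy, OpenCV 4.12 (cv2) and the standard library are available. Lean on these libraries where they do the work, as an engineer would, in place of code of your own. Each camera call takes 0.05 s, during which the arm holds its last target. There are 200 camera calls.

## Task

The three loose slats of the panel in the jig stand too far apart. Starting at the slat next to the fixed batten and working along the row, step the spacing block over each slat in turn and gently draw that slat along with the block's thin lip until the thick foot bears snugly on the neighbour before it, hold it there a moment, then lift the block straight out without shifting the slats, so that all three gaps come out the same as the block sets them. Finally stand the block back on the bench on its foot and lip, clear of the jig, and leave the other things on the bench alone.

Things in the scene. Friction and masses are not known exactly. Their poses are not given: they have to be found in the camera images.
- spacer: Dark wood spacing block, 140 g, upside-down U, 44 mm along x. Origin: centre of underside. Along y: thin lip -32 to -24 mm; foot 18 mm thick, locked at a setting unknown each time, inner face +12 to +22 mm (slot 36 to 46). Both 16 mm high; bridge z 16 to 26; handle 28 mm along y, 44 along x, z 26 to 70: grip across y. In use foot (+y) to the batten. Max 25 N on slats or batten.
- batten: Fixed batten, light wood with two screws, at the +y end of the row: 152 mm along x, 30 mm along y, 20 mm high. Origin: centre of its underside, on the jig's board, 12 mm above the bench. Its y runs along the row, away from the slats. It does not move.
- slat1: First loose slat, next to the batten: light wood, 152 mm along x, 30 mm along y, 20 mm high. Origin: centre of its underside, 12 mm above the bench (top at 32 mm). It slides only along the jig's y, stays parallel to the batten, cannot lift; felt in the rails holds it where left, about 5 N slides it. The block's setting makes the gap, 24 to 34 mm: find it by feel.
- slat2: Second loose slat, same as the first. A slat already set shifts if pushed with more than about 5 N.
- slat3: Third loose slat, farthest from the batten, same as the first.
- jig: Jig fixed on the bench: white-faced board 190 mm along x, 290 mm along y, 12 mm thick, a side rail 16 mm wide at x = +-85 mm, rail tops 28 mm above the bench. Origin: centre of its underside. The row of slats runs along its y at x = 0, the batten centred at y = +125 mm.
- glue: Bystander: white glue bottle, 60 mm across, 150 mm high, standing; origin at the centre of its underside. Leave alone.
- varnish: Bystander: amber jar with a steel cap, 68 mm across, 80 mm high, standing; origin at the centre of its underside. Leave alone.
- mallet: Bystander: wooden mallet lying on its side, head 64 mm thick and 110 mm long along its y, handle to its -x, 220 mm; origin under the head. Leave alone.
Not all that is in view belongs to the job. Of the things like the spacer, leave any that is yellow; of the rest the larger one is meant.

How it is judged:
By the outcome, as a careful person would: the job done as asked, in the order asked, and still so for the second after the job is handed in, with the robot touching nothing.
It also fails if it takes over 72 s, if anything falls off the work surface, if the arm or the gripper's body presses on something with over 40 N, if the wrist force passes 120 N, or if a joint passes its speed limit or range.

## Working session

There is one attempt and no reset: what is moved stays moved. The work goes in short steps, Python scripts to look and compute and a tool call to move; the robot and the scene stay as the last step left them, time stands still between calls to the robot, and variables do not carry over. Pictures are saved under pics/ and viewed, at most 10 in all, crops included, and the job is handed in when it is done.

Besides the shell and the picture viewer there is one more tool, called after ">>>" as name(argument=value, ...) on one line, values as JSON. drive_tool: Moves the arm, as the interface text tells. Its arguments: {"type":"object","properties":{"moves":{"type":"array"},"squeeze":{"type":"number"}},"required":["moves"]}

```bash
mkdir -p pics
cat > h.py <<'E'
import numpy as np, cv2
from bench import r
from scipy.spatial.transform import Rotation as R
def ray(cam,px):
    i=r.camera_info(cam);K=np.array(i["mtx"]);k=i["k1"]
    p=cv2.undistortPoints(np.array([[px]],float),K,np.array([k,0,0,0.]))[0,0]
    M=cv2.Rodrigues(np.array(i["rvec"],float))[0];t=np.array(i["tvec"],float).ravel()
    return -M.T@t, M.T@np.array([p[0],p[1],1])
def at(cam,px,z):
    o,d=ray(cam,px);return o+d*(z-o[2])/d[2]
def proj(cam,P):
    i=r.camera_info(cam)
    return cv2.projectPoints(np.array(P,float).reshape(-1,3),np.array(i["rvec"],float),np.array(i["tvec"],float),np.array(i["mtx"]),np.array([i["k1"],0,0,0.]))[0][:,0]
E
python3 - <<'E'
from h import *
for c in("scene","top"):
    im=r.camera(c);cv2.imwrite(f"pics/{c}1.png",im[:,:,::-1])
    for q in("spacer","batten","slat1","jig","glue","varnish","mallet"):
        for d in r.place_of(c,q):
            z={"batten":.012,"slat1":.012}.get(q,0)
            print(c,q,round(d["conf"],2),np.round(d["at"],1),np.round(at(c,d["at"],z),3))
s=r.read_state();print(s["time"],s["ee_pos"],s["eef_rot"],s["ft_force"],R.from_quat(s["eef_rot"]).as_matrix().round(3))
E
```

```text
scene spacer 0.91 [331.8 158.1] [0.417 0.233 0.   ]
scene spacer 0.72 [389.  197.9] [0.671 0.207 0.   ]
scene spacer 0.66 [364.7 175.7] [0.554 0.237 0.   ]
scene batten 0.6 [317.2 208.3] [0.578 0.026 0.012]
scene slat1 0.91 [293.6 222.4] [ 0.578 -0.054  0.012]
scene slat1 0.91 [268.9 233.6] [ 0.567 -0.124  0.012]
scene slat1 0.78 [248.9 248.4] [ 0.575 -0.189  0.012]
scene jig 0.59 [319.  208.3] [0.571 0.039 0.   ]
scene jig 0.57 [277.4 232.1] [ 0.567 -0.099  0.   ]
scene glue 0.76 [402.5 227.8] [0.772 0.138 0.   ]
scene varnish 0.79 [171.4 287.6] [ 0.546 -0.375  0.   ]
scene mallet 0.83 [423.8 169.7] [0.656 0.387 0.   ]
top spacer 0.93 [249.  265.2] [0.415 0.235 0.   ]
top spacer 0.78 [260.2 178.1] [0.669 0.211 0.   ]
top spacer 0.67 [246.2 225.7] [0.529 0.247 0.   ]
top batten 0.92 [322.  214.7] [0.565 0.027 0.012]
top batten 0.68 [348.5 213.1] [ 0.571 -0.049  0.012]
top slat1 0.86 [372.5 212.9] [ 0.573 -0.118  0.012]
top slat1 0.64 [346.8 211.9] [ 0.575 -0.044  0.012]
top slat1 0.57 [402.4 213.5] [ 0.573 -0.205  0.012]
top jig 0.58 [364.6 212.3] [ 0.575 -0.096  0.   ]
top glue 0.79 [285.7 146.2] [0.766 0.139 0.   ]
top varnish 0.56 [455.2 221.8] [ 0.553 -0.361  0.   ]
top mallet 0.85 [201.1 178.4] [0.665 0.387 0.   ]
0.8 [ 0.26102861 -0.56791932  0.18529509] [9.76893083e-01 2.13728564e-01 2.89027724e-05 6.14577502e-05] [ 0.70379338  0.08131729 -0.10410571] [[ 0.909  0.418  0.   ]
 [ 0.418 -0.909 -0.   ]
 [ 0.     0.    -1.   ]]
```

View pics/scene1.png

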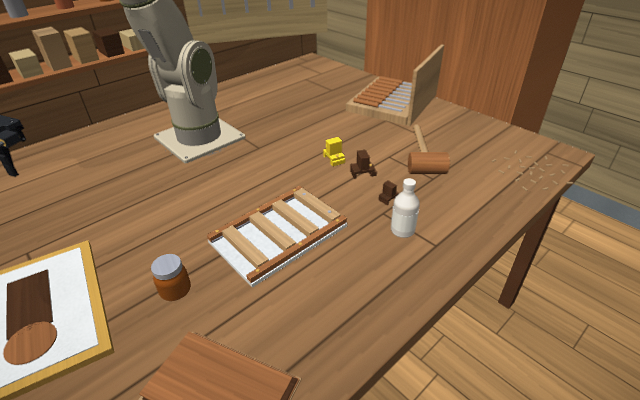

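View pics/top1.png

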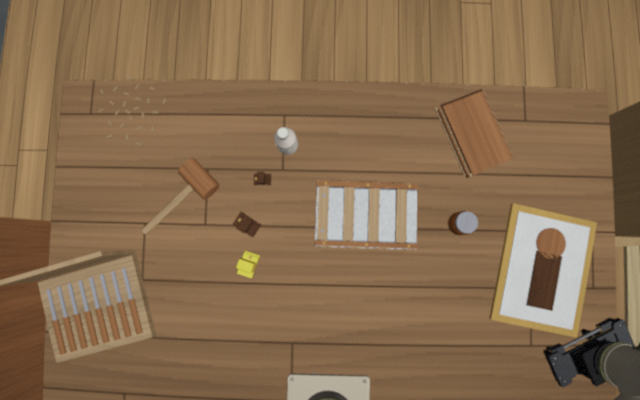

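The scene picture shows the yellow look-alike at (333,150), the larger dark block at (362,165) and the small dark one at (388,192). In the top picture the wanted block is at (246,224) and the jig spans columns 315–418. I'll zoom in next.

Run:
```python
import cv2,numpy as np
a=cv2.imread("pics/top1.png");b=cv2.imread("pics/scene1.png")
x=cv2.resize(a[200:250,220:275],(440,400),interpolation=cv2.INTER_CUBIC)
y=cv2.resize(b[145:185,345:385],(360,400)[:2],interpolation=cv2.INTER_CUBIC)
z=cv2.resize(a[175:255,305:425],(300,200),interpolation=cv2.INTER_CUBIC)
w=cv2.resize(b[180:290,200:355],(282,200),interpolation=cv2.INTER_CUBIC)
o=np.zeros((600,800,3),np.uint8);o[:400,:440]=x;o[:400,440:]=y;o[400:,:300]=z;o[400:,310:592]=w
cv2.imwrite("pics/crop1.png",o)
```

```text
(no output)
```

View pics/crop1.png

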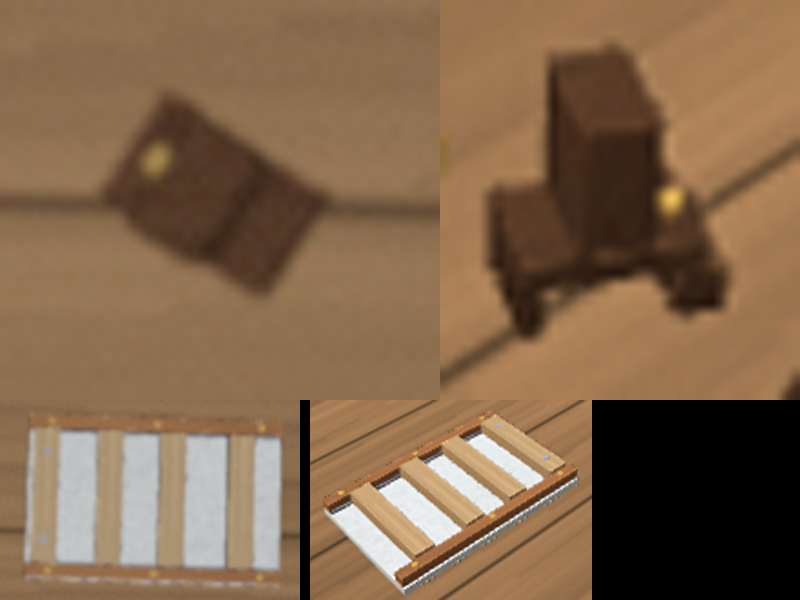

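The crop shows the brass screw, and so the foot, on the upper-left (+y, +x) side of the block. The batten with its screws is at the left (+y) end of the jig. I'll fit rendered models to both pictures.

```bash
cat > fit.py <<'E'
from h import *
from scipy.optimize import differential_evolution, minimize
S=4
def box(img,cam,off,T,b,val):
    c=np.array([[x,y,z] for x in b[0:2] for y in b[2:4] for z in b[4:6]],float)
    cs,sn=np.cos(T[2]),np.sin(T[2])
    P=np.c_[cs*c[:,0]-sn*c[:,1]+T[0],sn*c[:,0]+cs*c[:,1]+T[1],c[:,2]]
    p=((proj(cam,P)-off+.5)*S-.5)
    h=cv2.convexHull(np.round(p*16).astype(np.int32))
    cv2.fillConvexPoly(img,h,val,shift=4)
def spacer(img,cam,off,q):
    T=q[:3];i=q[3]
    for b in([-.022,.022,-.032,-.024,0,.016],[-.022,.022,i,i+.018,0,.016],[-.022,.022,-.032,i+.018,.016,.026],[-.022,.022,-.014,.014,.026,.07]): box(img,cam,off,T,b,1)
def jig(img,cam,off,q):
    T=q[:3]
    box(img,cam,off,T,[-.095,.095,-.145,.145,.0119,.012],1)
    for s in(-.085,.085): box(img,cam,off,T,[s-.008,s+.008,-.145,.145,0.012,.028],0)
    for y in(.125,*q[3:6]): box(img,cam,off,T,[-.076,.076,y-.015,y+.015,.012,.032],0)
def cost(q,f,data):
    c=0
    for cam,off,m in data:
        g=np.zeros((m.shape[0]*S,m.shape[1]*S),np.uint8);f(g,cam,off,q)
        g=cv2.resize(g.astype(np.float32),m.shape[::-1],interpolation=cv2.INTER_AREA)
        c+=np.abs(g-m).sum()/m.sum()
    return c
def fit(f,data,lo,hi):
    d=differential_evolution(cost,list(zip(lo,hi)),args=(f,data),maxiter=60,popsize=12,seed=1,tol=1e-6,polish=False)
    e=minimize(cost,d.x,args=(f,data),method="Nelder-Mead",options=dict(initial_simplex=d.x+np.vstack([np.zeros(len(lo)),np.diag([.001]*len(lo))]),maxiter=300))
    return e.x,e.fun
E
cat > f1.py <<'E'
from fit import *
I={c:cv2.imread(f"pics/{c}1.png").astype(np.float32) for c in("top","scene")}
def crop(c,x0,x1,y0,y1):return I[c][y0:y1,x0:x1],np.array([x0,y0],float)
if 1:
    for use in(("top","scene"),("top",),("scene",)):
        D=[]
        for c,a in(("top",(228,266,206,242)),("scene",(346,379,147,182))):
            if c not in use: continue
            im,o=crop(c,*a);v=im.sum(2)/3
            bg=np.median(v[:, :]) if 0 else np.percentile(v,75)
            fg=np.percentile(v,8);m=np.clip((bg*.88-v)/(bg*.88-fg*1.25),0,1);m=(m>.45).astype(np.float32)*np.clip(m*1.5,0,1)
            br=(im[:,:,2]-im[:,:,0]>75)&(v>90);
            nn,l=cv2.connectedComponents((m>.3).astype(np.uint8));k=np.argmax([0]+[m[l==j].sum() for j in range(1,nn)]);m[l!=k]=0
            D.append((c,o,m))
        print("spacer",use,*[np.round(t,4) for t in fit(spacer,D,[.50,.21,-1.2,.012],[.58,.27,.1,.022])])
    for use in(("top","scene"),("top",),("scene",)):
        D=[]
        for c,a in(("top",(305,428,172,258)),("scene",(200,355,180,292))):
            if c not in use: continue
            im,o=crop(c,*a);sat=im[:,:,2]-im[:,:,0];m=np.clip((60-sat)/45,0,1)*(im[:,:,1]>110)
            D.append((c,o,m.astype(np.float32)))
        print("jig",use,*[np.round(t,4) for t in fit(jig,D,[.54,-.13,-.1,.03,-.04,-.13],[.6,-.06,.1,.08,.02,-.06])])
E
time python3 f1.py
```

```text
Traceback (most recent call last):
  File "f1.py", line 15, in <module>
    print("spacer",use,*[np.round(t,4) for t in fit(spacer,D,[.50,.21,-1.2,.012],[.58,.27,.1,.022])])
                                                ~~~^^^^^^^^^^^^^^^^^^^^^^^^^^^^^^^^^^^^^^^^^^^^^^^^
  File "fit.py", line 27, in fit
    d=differential_evolution(cost,list(zip(lo,hi)),args=(f,data),maxiter=60,popsize=12,seed=1,tol=1e-6,polish=False)
  File "fit.py", line 22, in cost
    g=np.zeros((m.shape[0]*S,m.shape[1]*S),np.uint8);f(g,cam,off,q)
                                                     ~^^^^^^^^^^^^^
  File "fit.py", line 13, in spacer
    for b in([-.022,.022,-.032,-.024,0,.016],[-.022,.022,i,i+.018,0,.016],[-.022,.022,-.032,i+.018,.016,.026],[-.022,.022,-.014,.014,.026,.07]): box(img,cam,off,T,b,1)
                                                                                                                                                 ~~~^^^^^^^^^^^^^^^^^^^
  File "fit.py", line 8, in box
    p=((proj(cam,P)-off+.5)*S-.5)
        ~~~~^^^^^^^
  File "h.py", line 12, in proj
    i=r.camera_info(cam)
ValueError: time passes only in moves, steps and waits

real	0m6.322s
user	0m4.170s
sys	0m0.461s
```

```bash
sed -i 's/r.camera_info(cam)/info(cam)/; s/^def ray/import functools\n@functools.cache\ndef info(c): return r.camera_info(c)\ndef ray/' h.py
time python3 f1.py
```

```text
spacer ('top', 'scene') [ 0.5345  0.2436 -0.538   0.0143] 0.399
spacer ('top',) [ 0.5328  0.2426 -0.5342  0.0163] 0.116
spacer ('scene',) [ 0.5411  0.2383 -0.588   0.015 ] 0.1715
jig ('top', 'scene') [ 0.5737 -0.101  -0.0167  0.0528 -0.0188 -0.0966] 0.4968
jig ('top',) [ 0.5689 -0.1003 -0.0149  0.0527 -0.0174 -0.0961] 0.2049
jig ('scene',) [ 0.5749 -0.1037 -0.0166  0.054  -0.0161 -0.0938] 0.2113
real	0m38.666s
user	0m39.046s
sys	0m0.235s
```

>>> drive_tool(moves=[[[0.029,-0.031,0,0,0,0,1],[0.029,-0.031,0,0,0,0,1],[0.029,-0.031,0,0,0,0,1],[0.029,-0.031,0,0,0,0,1],[0.029,-0.031,0,0,0,0,1],[0.029,-0.031,0,0,0,0,1],[0.029,-0.031,0,0,0,0,1],[0.029,-0.031,0,0,0,0,1],[0.029,-0.031,0,0,0,0,1],[0.029,-0.031,0,0,0,0,1]]])

```text
time: 1.8
ee_pos: [0.3954, -0.1635, 0.1855]
eef_rot: [0.977, 0.214, 0.0, 0.0]
ft_force: [1.3, 0.2, -0.1]
width: 0.0869
grip_force: 0.0
```

>>> drive_tool(moves=[[[0.029,-0.031,0,0,0,0,1],[0.029,-0.031,0,0,0,0,1],[0.029,-0.031,0,0,0,0,1],[0.029,-0.031,0,0,0,0,1],[0.029,-0.031,0,0,0,0,1],[0.029,-0.031,0,0,0,0,1],[0.029,-0.031,0,0,0,0,1],[0.029,-0.031,0,0,0,0,1],[0.029,-0.031,0,0,0,0,1],[0.029,-0.031,0,0,0,0,1]]])

```text
time: 2.8
ee_pos: [0.5297, 0.239, 0.1853]
eef_rot: [0.977, 0.213, 0.0, 0.0]
ft_force: [1.1, -0.7, 1.0]
width: 0.0868
grip_force: 0.0
```

>>> drive_tool(moves=[[[0,0,0,0,0,-0.145,1],[0,0,0,0,0,-0.145,1],[0,0,0,0,0,-0.145,1],[0,0,0,0,0,-0.145,1],[0,0,0,0,0,-0.145,1],[0,0,0,0,0,-0.145,1],[0,0,0,0,0,-0.145,1],[0,0,0,0,0,-0.145,1],[0,0,0,0,0,-0.145,1],[0,0,0,0,0,-0.145,1]]])

```text
time: 3.8
ee_pos: [0.5292, 0.2375, 0.1853]
eef_rot: [0.587, 0.809, -0.0, 0.0]
ft_force: [-0.0, 0.2, 0.0]
width: 0.087
grip_force: 0.0
```

>>> drive_tool(moves=[[[0,0,0,0,0,-0.145,1],[0,0,0,0,0,-0.145,1],[0,0,0,0,0,-0.145,1],[0,0,0,0,0,-0.145,1],[0,0,0,0,0,-0.145,1],[0,0,0,0,0,0,1],[0,0,0,0,0,0,1]]])

```text
time: 4.5
ee_pos: [0.5292, 0.2376, 0.1852]
eef_rot: [0.267, 0.964, 0.0, -0.0]
ft_force: [-0.0, 0.1, -1.1]
width: 0.0871
grip_force: 0.0
```

```bash
cat > go.py <<'E'
import sys
from h import *
# target x y z psi -> shift in tool axes (before turn), turn about tool z
s=r.read_state();M=R.from_quat(s["eef_rot"]).as_matrix();p=np.array(s["ee_pos"])
psi=np.arctan2(M[1,0],M[0,0])
print("t",round(s["time"],2),"p",p.round(4),"psi",round(psi,4),"z",M[:,2].round(4),"F",np.round(s["ft_force"],2),"w",s["width"],"g",s["grip_force"],"q",np.round(s["joint_positions"],2))
if len(sys.argv)>3:
    g=np.array([float(a) for a in sys.argv[1:4]])
    print("shift",(M.T@(g-p)).round(4))
    if len(sys.argv)>4: print("turn",round(-((float(sys.argv[4])-psi+np.pi)%(2*np.pi)-np.pi),4))
E
python3 go.py 0.535 0.243 0.031 2.607
```

```text
t 4.5 p [0.5292 0.2376 0.1852] psi 2.6013 z [-1.e-04  2.e-04 -1.e+00] F [-0.01  0.12 -1.08] w 0.08706053451867339 g 0.0 q [ 0.41  0.5  -1.22  1.54  0.47  1.43  0.2 ]
shift [-0.0022  0.0076  0.1542]
turn -0.0057
```

>>> drive_tool(moves=[[[-0.002,0.008,0,0,0,-0.006,1],[0,0,0.03,0,0,0,1],[0,0,0.04,0,0,0,1],[0,0,0.04,0,0,0,1],[0,0,0.03,0,0,0,1],[0,0,0.014,0,0,0,1],[0,0,0,0,0,0,1]]])

```text
time: 5.2
ee_pos: [0.5343, 0.2434, 0.0299]
eef_rot: [0.262, 0.965, -0.001, -0.001]
ft_force: [-1.1, 0.3, 1.2]
width: 0.087
grip_force: 0.0
```

>>> drive_tool(moves=[[[0,0,0,0,0,0,0.3],[0,0,0,0,0,0,0.3],[0,0,0,0,0,0,0.2],[0,0,0,0,0,0,0.1],[0,0,0,0,0,0,0],[0,0,0,0,0,0,0],[0,0,0,0,0,0,0],[0,0,0,0,0,0,0],[0,0,0,0,0,0,0]]], squeeze=40)

```text
time: 6.1
ee_pos: [0.5349, 0.2434, 0.0312]
eef_rot: [0.262, 0.965, -0.0, -0.0]
ft_force: [-0.6, -1.2, -0.1]
width: 0.0261
grip_force: 40.0
```

```bash
python3 go.py; python3 -c "
from h import *
cv2.imwrite('pics/g.png',np.vstack([cv2.resize(r.camera('scene')[120:220,300:440,::-1],(700,500))]))"
```

```text
t 6.1 p [0.5349 0.2434 0.0312] psi 2.6118 z [-1.e-04 -2.e-04 -1.e+00] F [-0.63 -1.23 -0.1 ] w 0.02610345071715186 g 39.99121427536011 q [ 0.32  0.65 -1.1   1.69  0.62  1.19  0.11]
```

View pics/g.png

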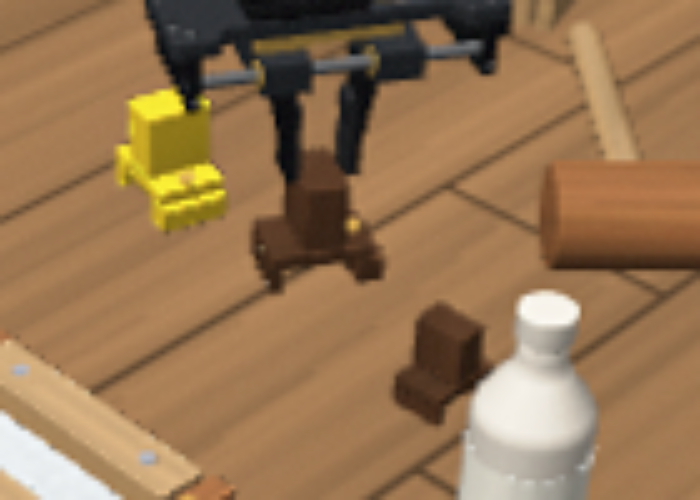

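The grasp is on the right block. Lifting it and carrying it over slat 1.

>>> drive_tool(moves=[[[0,0,-0.01,0,0,0,0],[0,0,-0.03,0,0,0,0],[0,0,-0.03,0,0,0,0],[0,0,-0.02,0,0,0,0],[0,0,0,0,0,-0.1,0],[0,0,0,0,0,-0.12,0],[0,0,0,0,0,-0.12,0],[0,0,0,0,0,-0.12,0],[0,0,0,0,0,-0.05,0],[0,0,0,0,0,0,0]]])

```text
time: 7.15
ee_pos: [0.5348, 0.2435, 0.1216]
eef_rot: [0.01, 1.0, 0.0, -0.0]
ft_force: [0.2, 0.0, -1.7]
width: 0.0259
grip_force: 40.0
```

```bash
python3 go.py 0.573 -0.044 0.12 3.1256
```

```text
t 7.15 p [0.5348 0.2435 0.1216] psi 3.1225 z [-2.e-04  3.e-04 -1.e+00] F [ 0.15  0.03 -1.69] w 0.02590860522582015 g 39.98508810997009 q [ 0.42  0.63 -1.27  1.6   0.61  1.37  0.63]
shift [-0.0436 -0.2868  0.0015]
turn -0.0031
```

>>> drive_tool(moves=[[[-0.004,-0.02,0,0,0,-0.003,0],[-0.005,-0.035,0,0,0,0,0],[-0.006,-0.04,0,0,0,0,0],[-0.006,-0.04,0,0,0,0,0],[-0.006,-0.04,0,0,0,0,0],[-0.006,-0.04,0,0,0,0,0],[-0.006,-0.04,0,0,0,0,0],[-0.004,-0.02,0,0,0,0,0],[0,-0.012,0,0,0,0,0],[0,0,0,0,0,0,0]]])

```text
time: 8.15
ee_pos: [0.573, -0.0454, 0.1213]
eef_rot: [0.01, 1.0, -0.0, -0.0]
ft_force: [-1.0, -0.4, -1.5]
width: 0.026
grip_force: 40.0
```

>>> drive_tool(moves=[[[0,0,0.02,0,0,0,0],[0,0,0.02,0,0,0,0],[0,0,0,0,0,0,0],[0,0,0,0,0,0,0]]])

```text
time: 8.55
ee_pos: [0.5729, -0.0425, 0.0819]
eef_rot: [0.007, 1.0, 0.0, 0.0]
ft_force: [0.2, 0.5, -1.1]
width: 0.0262
grip_force: 40.0
```

```bash
python3 go.py 0.573 -0.044 0.05 3.1256; python3 -c "
from h import *
a=cv2.resize(r.camera('scene')[130:290,190:370,::-1],(540,480),interpolation=cv2.INTER_CUBIC)
b=cv2.resize(r.camera('top')[170:260,300:425,::-1],(260,188))
o=np.zeros((480,800,3),np.uint8);o[:,:540]=a;o[:188,540:]=b
cv2.imwrite('pics/o.png',o)"
```

```text
t 8.55 p [ 0.5729 -0.0425  0.0819] psi 3.1267 z [ 1.e-04  5.e-04 -1.e+00] F [ 0.24  0.49 -1.13] w 0.026204098070072054 g 39.98590707778931 q [ 0.94  0.66 -1.28  1.68  0.65  1.31  1.09]
shift [-0.0001 -0.0015  0.0319]
turn 0.0011
```

View pics/o.png

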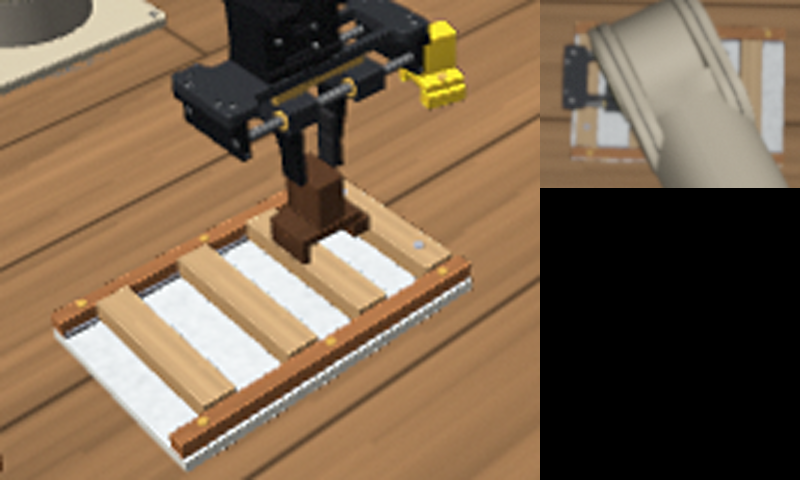

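>>> drive_tool(moves=[[[0,-0.0015,0.01,0,0,0,0],[0,0,0.005,0,0,0,0],[0,0,0.004,0,0,0,0],[0,0,0.004,0,0,0,0],[0,0,0,0,0,0,0]]])

```text
time: 9.15
ee_pos: [0.5727, -0.0458, 0.0576]
eef_rot: [0.008, 1.0, 0.0, -0.0]
ft_force: [-0.4, 0.4, -1.0]
width: 0.0261
grip_force: 40.0
```

>>> drive_tool(moves=[[[0,0,0.003,0,0,0,0],[0,0,0.003,0,0,0,0],[0,0,0.003,0,0,0,0],[0,0,0.001,0,0,0,0],[0,0,0,0,0,0,0],[0,0,0,0,0,0,0]]])

```text
time: 9.75
ee_pos: [0.5731, -0.0457, 0.0483]
eef_rot: [0.008, 1.0, -0.0, 0.0]
ft_force: [-0.2, 0.2, -1.3]
width: 0.0261
grip_force: 40.0
```

>>> drive_tool(moves=[[[0,0.001,0,0,0,0,0],[0,0.001,0,0,0,0,0],[0,0.001,0,0,0,0,0],[0,0.001,0,0,0,0,0],[0,0,0,0,0,0,0]]])

```text
time: 10.25
ee_pos: [0.5731, -0.0415, 0.0483]
eef_rot: [0.008, 1.0, -0.0, 0.0]
ft_force: [-0.6, -0.5, -2.0]
width: 0.0261
grip_force: 40.0
```

>>> drive_tool(moves=[[[0,0.001,0,0,0,0,0],[0,0.001,0,0,0,0,0],[0,0.001,0,0,0,0,0],[0,0,0,0,0,0,0]]])

```text
time: 10.65
ee_pos: [0.5731, -0.0385, 0.0483]
eef_rot: [0.008, 1.0, -0.0, 0.0]
ft_force: [0.1, 0.5, -1.5]
width: 0.026
grip_force: 40.0
```

>>> drive_tool(moves=[[[0,0.001,0,0,0,0,0],[0,0.001,0,0,0,0,0],[0,0.001,0,0,0,0,0],[0,0,0,0,0,0,0]]])

```text
time: 11.05
ee_pos: [0.573, -0.0366, 0.048]
eef_rot: [0.009, 1.0, -0.001, -0.0]
ft_force: [-1.5, -4.5, -3.3]
width: 0.0258
grip_force: 40.1
```

>>> drive_tool(moves=[[[0,0.001,-0.001,0,0,0,0],[0,0.001,0,0,0,0,0],[0,0.001,0,0,0,0,0],[0,0.001,0,0,0,0,0],[0,0,0,0,0,0,0]]])

```text
time: 11.55
ee_pos: [0.5731, -0.0322, 0.0491]
eef_rot: [0.009, 1.0, -0.0, -0.0]
ft_force: [-0.6, -3.7, -4.1]
width: 0.0259
grip_force: 40.1
```

>>> drive_tool(moves=[[[0,0.001,0,0,0,0,0],[0,0.001,0,0,0,0,0],[0,0.001,0,0,0,0,0],[0,0,0,0,0,0,0]]])

```text
time: 11.95
ee_pos: [0.5732, -0.029, 0.0491]
eef_rot: [0.008, 1.0, -0.0, -0.0]
ft_force: [-0.1, -5.5, -4.4]
width: 0.0258
grip_force: 40.1
```

>>> drive_tool(moves=[[[0,0.001,0,0,0,0,0],[0,0.001,0,0,0,0,0],[0,0,0,0,0,0,0]]])

```text
time: 12.25
ee_pos: [0.5732, -0.0269, 0.0491]
eef_rot: [0.008, 1.0, -0.0, -0.0]
ft_force: [-0.7, -4.3, -4.2]
width: 0.0262
grip_force: 40.1
```

>>> drive_tool(moves=[[[0,0.001,0,0,0,0,0],[0,0.001,0,0,0,0,0],[0,0,0,0,0,0,0]]])

```text
time: 12.55
ee_pos: [0.5734, -0.026, 0.0492]
eef_rot: [0.009, 1.0, -0.001, -0.0]
ft_force: [-0.8, -6.7, -2.7]
width: 0.026
grip_force: 40.2
```

>>> drive_tool(moves=[[[0,0.001,0,0,0,0,0],[0,0.001,0,0,0,0,0],[0,0,0,0,0,0,0]]])

```text
time: 12.85
ee_pos: [0.5736, -0.0252, 0.0493]
eef_rot: [0.009, 1.0, -0.002, -0.0]
ft_force: [-0.7, -10.3, -1.0]
width: 0.0258
grip_force: 40.4
```

>>> drive_tool(moves=[[[0,0.001,0,0,0,0,0],[0,0,0,0,0,0,0]]])

```text
time: 13.05
ee_pos: [0.5738, -0.0248, 0.0494]
eef_rot: [0.01, 1.0, -0.002, 0.0]
ft_force: [-0.1, -12.4, 0.2]
width: 0.0257
grip_force: 40.6
```

>>> drive_tool(moves=[[[0,0,0,0,0,0,0],[0,0,0,0,0,0,0],[0,0,0,0,0,0,0],[0,0,0,0,0,0,0],[0,0,0,0,0,0,0],[0,0,0,0,0,0,0]]])

```text
time: 13.65
ee_pos: [0.5738, -0.0249, 0.0494]
eef_rot: [0.01, 1.0, -0.002, 0.0]
ft_force: [-0.5, -11.9, 0.7]
width: 0.0252
grip_force: 40.6
```

>>> drive_tool(moves=[[[0,-0.001,0,0,0,0,0],[0,-0.001,0,0,0,0,0],[0,-0.001,0,0,0,0,0],[0,0,0,0,0,0,0],[0,0,0,0,0,0,0]]])

```text
time: 14.15
ee_pos: [0.5755, -0.0263, 0.052]
eef_rot: [0.009, 1.0, -0.001, 0.002]
ft_force: [-5.0, -12.3, 20.8]
width: 0.0041
grip_force: 39.1
```

```bash
python3 go.py
```

```text
t 14.15 p [ 0.5755 -0.0263  0.052 ] psi 3.1227 z [ 0.0039 -0.0026 -1.    ] F [ -5.03 -12.3   20.77] w 0.004088513340044266 g 39.07431727275252 q [ 0.89  0.69 -1.24  1.71  0.69  1.26  1.04]
```

```bash
python3 -c "
from h import *
a=cv2.resize(r.camera('scene')[150:270,230:370,::-1],(700,600),interpolation=cv2.INTER_CUBIC)
cv2.imwrite('pics/s.png',a)"; python3 go.py
```

```text
t 14.2 p [ 0.5755 -0.0263  0.0521] psi 3.1227 z [ 0.0039 -0.0026 -1.    ] F [ -3.87 -12.63  20.43] w 0.004130320605689886 g 39.059685822576284 q [ 0.89  0.69 -1.24  1.71  0.69  1.26  1.04]
```

View pics/s.png

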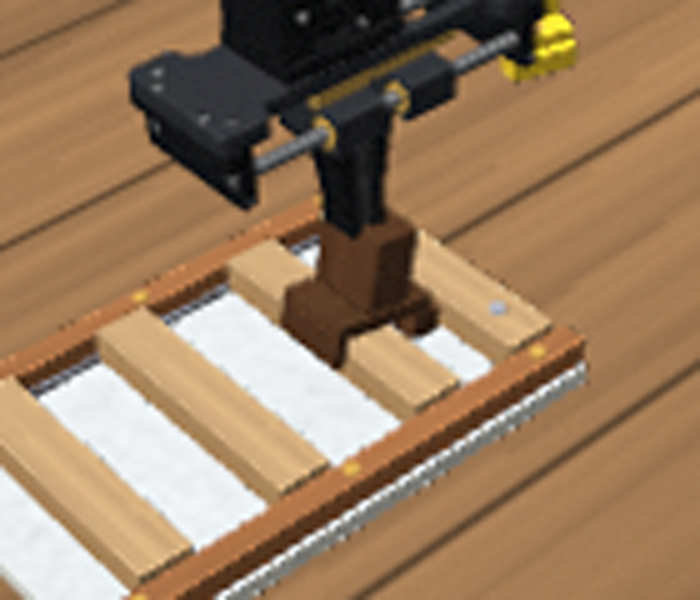

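The fingers have slipped off the handle: they are nearly shut at about (350,230), just behind it on its −x side. The block is sitting over slat 1. Measuring where the block is now.

```bash
cat > f2.py <<'E'
from fit import *
import sys
im=cv2.imread(sys.argv[1]).astype(np.float32) if len(sys.argv)>1 else r.camera("scene")[:,:,::-1].astype(np.float32)
x0,x1,y0,y1=280,322,185,226
c=im[y0:y1,x0:x1];v=c.sum(2)/3;print(c[14,35],c[20,28])
m=((v<85)&(c[:,:,2]-c[:,:,0]>18)).astype(np.float32);
nn,l=cv2.connectedComponents(m.astype(np.uint8));k=np.argmax([0]+[m[l==j].sum() for j in range(1,nn)]);m[l!=k]=0
for row in m: print("".join(".#"[int(a)] for a in row))
def sp(img,cam,off,q):
    T=q[:3];i=.016;z=q[3]
    for b in([-.022,.022,-.032,-.024,0,.016],[-.022,.022,i,i+.018,0,.016],[-.022,.022,-.032,i+.018,.016,.026],[-.022,.022,-.014,.014,.026,.07]):
        b=list(b);b[4]+=z;b[5]+=z;box(img,cam,off,T,b,1)
    box(img,cam,off,T,[-.075,-.023,-.06,.06,.012,.032],0) if 0 else None
D=[("scene",np.array([x0,y0],float),m)]
print(fit(sp,D,[.55,-.06,-.15,.01],[.63,.0,.15,.03]))
print(proj("scene",[[.5755,-.0263,.052],[.5755,-.0263,.086]]))
E
python3 - <<'E'
import cv2,numpy as np
a=cv2.imread("pics/s.png");b=np.zeros((400,640,3),np.uint8);b[150:270,230:370]=cv2.resize(a,(140,120),interpolation=cv2.INTER_AREA);cv2.imwrite("pics/s_full.png",b)
E
python3 f2.py pics/s_full.png; python3 -c "
from h import *
s=r.read_state();print(s['torque'])"
```

```text
[129. 179. 217.] [17. 30. 45.]
..........................#...............
..........................#...............
..........................#...............
..........................#...............
..........................#...............
..........................#...............
..........................##..............
...........................#..............
...........................###............
............####..........######..........
..........#######.....###########.........
........###########...###########.........
......######..######.############.........
......####....###################.........
..............###################.........
..............###################.........
..............###################.........
..............##################..........
..............##################..........
..............##################..........
.............###################..........
...........######################.........
........##########################........
.......############################.......
.......#############################.
[... 184 characters left out ...]
################################....
.......###################...#######......
........###############........####.......
.........###########......................
..........#########.......................
............#######.......................
.............######.......................
..............#####.......................
................###.......................
................###.......................
..........................................
..........................................
(array([ 0.56867284, -0.01883067, -0.13818353,  0.01009674]), np.float64(0.3255517780780792))
[[300.77071954 204.81049879]
 [300.0946665  194.07546753]]
[-2.51399563  0.90708747  0.00633307]
```

>>> drive_tool(moves=[[[0,0,0,0,0,0,0.2],[0,0,0,0,0,0,0.5],[0,0,0,0,0,0,0.8],[0,0,0,0,0,0,1],[0,0,0,0,0,0,1],[0,0,0,0,0,0,1],[0,0,0,0,0,0,1]]])

```text
time: 14.9
ee_pos: [0.5733, -0.0243, 0.0492]
eef_rot: [0.008, 1.0, 0.0, -0.0]
ft_force: [0.1, -0.2, -0.7]
width: 0.0525
grip_force: 0.0
```

```bash
python3 go.py; python3 -c "
from h import *
f=r.camera('scene')[:,:,::-1];cv2.imwrite('pics/s2_full.png',f)
a=cv2.resize(f[150:270,230:370],(700,600),interpolation=cv2.INTER_CUBIC)
cv2.imwrite('pics/s2.png',a)
print([ (round(d['conf'],2),np.round(d['at']),at('scene',d['at'],.016).round(3)) for d in r.place_of('scene','spacer')])"
```

```text
t 14.9 p [ 0.5733 -0.0243  0.0492] psi 3.1251 z [-1.e-04  4.e-04 -1.e+00] F [ 0.13 -0.19 -0.65] w 0.052484976218022034 g 0.0 q [ 0.89  0.69 -1.24  1.71  0.68  1.26  1.04]
[(0.75, array([301., 218.]), array([ 0.582, -0.034,  0.016])), (0.64, array([391., 194.]), array([0.676, 0.206, 0.016])), (0.5, array([335., 157.]), array([0.438, 0.227, 0.016]))]
```

View pics/s2.png

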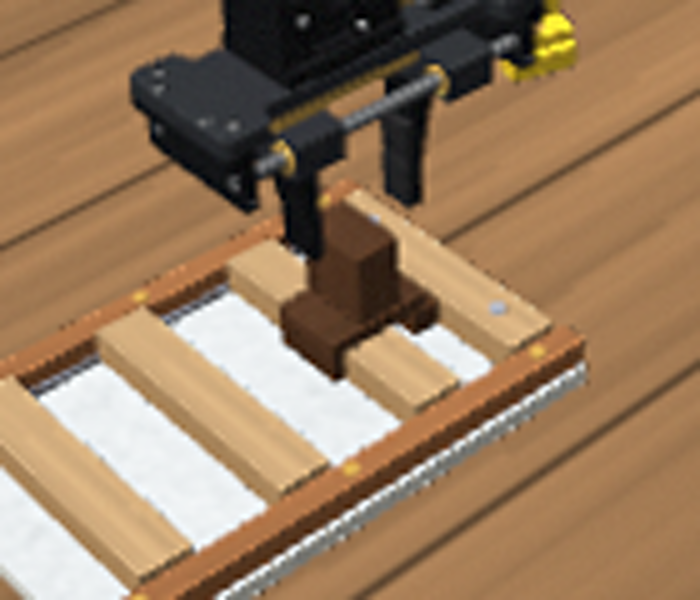

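```bash
python3 -c "
from h import *
p=np.array([.5733,-.0243,.0492])
b=proj('scene',p)[0];print(b,[ (proj('scene',p+.01*e)[0]-b).round(2) for e in np.eye(3)], r.grasp_offset)
print('cam',ray('scene',(320,200))[0],ray('top',(320,200))[0])
# jig corners and slat2 corners px
s=lambda y,x,z:[.572+x+.016*y,-.102+y-.016*x,z]
print(proj('scene',[s(-.0175+a,c,.032) for a in(-.015,.015) for c in(-.076,.076)]).round(1))
print(proj('scene',[s(.145,.093,.028),s(-.145,.093,.028),s(-.145,-.093,.028)]).round(1))
"
sed -i 's/x0,x1,y0,y1=.*/x0,x1,y0,y1=280,322,185,230/; s/sp,D,.*/sp,D,[.55,-.06,-.3,.012],[.63,.0,.3,.02]))/' f2.py; python3 f2.py pics/s2_full.png | tail -50
```

```text
[300.86269413 204.91991215] [array([2.6 , 1.84]), array([ 3.02, -1.75]), array([-0.19, -3.1 ])] 0.0187
cam [ 1.19342985 -0.51204977  0.69528626] [0.49108939 0.00768144 1.26868247]
[[248.  215.2]
 [285.2 247.1]
 [257.9 209.9]
 [295.4 240.8]]
[[345.9 217.1]
 [248.4 278.4]
 [205.  234. ]]
[130. 177. 217.] [15. 23. 43.]
..........................................
..........................................
..........................................
..........................................
.............#............................
.............#....#.......................
.............#..####......................
..............########....................
..............#########...................
..............##########..................
..............############................
..............##############..............
...............##############.............
...............##############.............
...............##############.............
...............##############.............
..............###############.............
...........##################.............
........
[... 604 characters left out ...]
##############..................
.......###############....................
........#############.....................
..........#########.......................
...........######.#.......................
............#######.......................
.............######.......................
...............####.......................
................###.......................
..........................................
..........................................
..........................................
..........................................
(array([ 0.57488762, -0.02615012, -0.10428901,  0.0121146 ]), np.float64(0.219072163105011))
[[300.77071954 204.81049879]
 [300.0946665  194.07546753]]
```

The geometry shows the finger tips sit roughly 25–30 mm higher than I assumed, so only the top of the handle was gripped. I'll lower the open fingers in small steps and watch the force.

>>> drive_tool(moves=[[[0,0,0.002,0,0,0,0.75],[0,0,0.002,0,0,0,0.75],[0,0,0.002,0,0,0,0.75],[0,0,0,0,0,0,0.75]]])

```text
time: 15.4
ee_pos: [0.5731, -0.0247, 0.0429]
eef_rot: [0.008, 1.0, -0.0, -0.0]
ft_force: [-0.3, -0.1, 0.8]
width: 0.0648
grip_force: 0.0
```

>>> drive_tool(moves=[[[0,0,0.002,0,0,0,0.75],[0,0,0.002,0,0,0,0.75],[0,0,0,0,0,0,0.75]]])

```text
time: 15.7
ee_pos: [0.5732, -0.0247, 0.0389]
eef_rot: [0.008, 1.0, -0.0, -0.0]
ft_force: [-0.3, 0.3, 0.1]
width: 0.065
grip_force: 0.0
```

```bash
python3 go.py; python3 -c "
from h import *
f=r.camera('scene')[:,:,::-1];cv2.imwrite('pics/s3_full.png',f)
a=cv2.resize(f[150:250,250:350],(600,600),interpolation=cv2.INTER_CUBIC)
s=r.read_state();p=np.array(s['ee_pos'])
for sg,col in((-1,(0,0,255)),(1,(0,255,0))):
  q=(proj('scene',p+[0,sg*s['width']/2,0])[0]-[250,150]+.5)*6
  cv2.circle(a,tuple(int(v) for v in q),4,col,-1)
cv2.imwrite('pics/s3.png',a)"
```

```text
t 15.7 p [ 0.5732 -0.0247  0.0389] psi 3.1248 z [-3.e-04 -1.e-04 -1.e+00] F [-0.29  0.26  0.12] w 0.06495142259784374 g 0.0 q [ 0.88  0.7  -1.23  1.72  0.7   1.24  1.03]
```

View pics/s3.png

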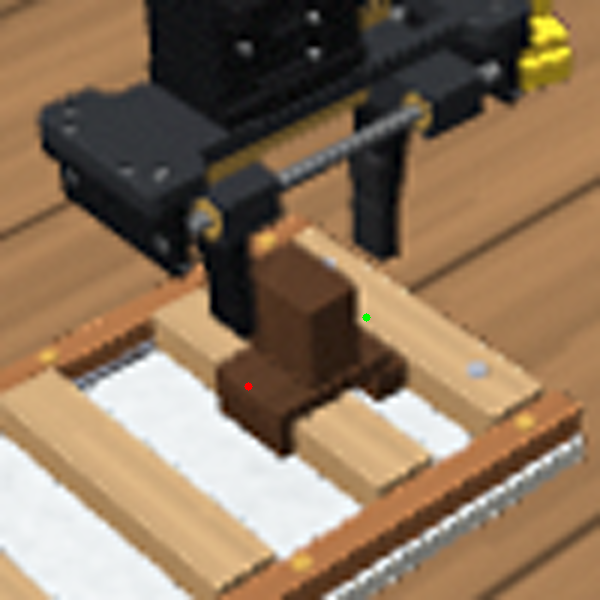

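>>> drive_tool(moves=[[[0,0,0.002,0,0,0,0.75],[0,0,0.002,0,0,0,0.75],[0,0,0.001,0,0,0,0.75],[0,0,0,0,0,0,0.75]]])

```text
time: 16.15
ee_pos: [0.5732, -0.0247, 0.0341]
eef_rot: [0.008, 1.0, -0.0, -0.0]
ft_force: [-0.1, -0.4, -0.3]
width: 0.0655
grip_force: 0.0
```

>>> drive_tool(moves=[[[0,0,0.001,0,0,0,0.75],[0,0,0.001,0,0,0,0.75],[0,0,0.001,0,0,0,0.75],[0,0,0,0,0,0,0.75]]])

```text
time: 16.55
ee_pos: [0.5733, -0.0247, 0.0311]
eef_rot: [0.008, 1.0, -0.0, -0.0]
ft_force: [-0.4, 0.7, 0.1]
width: 0.0657
grip_force: 0.0
```

>>> drive_tool(moves=[[[0,0,0.001,0,0,0,0.75],[0,0,0.001,0,0,0,0.75],[0,0,0,0,0,0,0.75]]])

```text
time: 16.85
ee_pos: [0.5733, -0.0247, 0.0291]
eef_rot: [0.008, 1.0, -0.0, -0.0]
ft_force: [0.7, -0.4, 0.4]
width: 0.0651
grip_force: 0.0
```

>>> drive_tool(moves=[[[0,0,0.002,0,0,0,0.7],[0,0,0.002,0,0,0,0.7],[0,0,0.002,0,0,0,0.7],[0,0,0,0,0,0,0.7]]])

```text
time: 17.25
ee_pos: [0.5732, -0.0248, 0.0229]
eef_rot: [0.008, 1.0, -0.0, -0.0]
ft_force: [0.2, -0.2, 0.1]
width: 0.0615
grip_force: 0.0
```

>>> drive_tool(moves=[[[0,0,0.001,0,0,0,0.7],[0,0,0.001,0,0,0,0.7],[0,0,0,0,0,0,0.7]]])

```text
time: 17.55
ee_pos: [0.5733, -0.0248, 0.0211]
eef_rot: [0.008, 1.0, -0.0, -0.0]
ft_force: [0.4, -0.3, -0.1]
width: 0.061
grip_force: 0.0
```

```bash
python3 go.py; python3 -c "
from h import *
f=r.camera('scene')[:,:,::-1];cv2.imwrite('pics/s4_full.png',f)
a=cv2.resize(f[150:250,250:350],(600,600),interpolation=cv2.INTER_CUBIC)
cv2.imwrite('pics/s4.png',a)"
```

```text
t 17.55 p [ 0.5733 -0.0248  0.0211] psi 3.1247 z [-1.e-04 -1.e-04 -1.e+00] F [ 0.4  -0.27 -0.07] w 0.06095167188007968 g 0.0 q [ 0.87  0.72 -1.21  1.73  0.72  1.21  1.02]
```

View pics/s4.png

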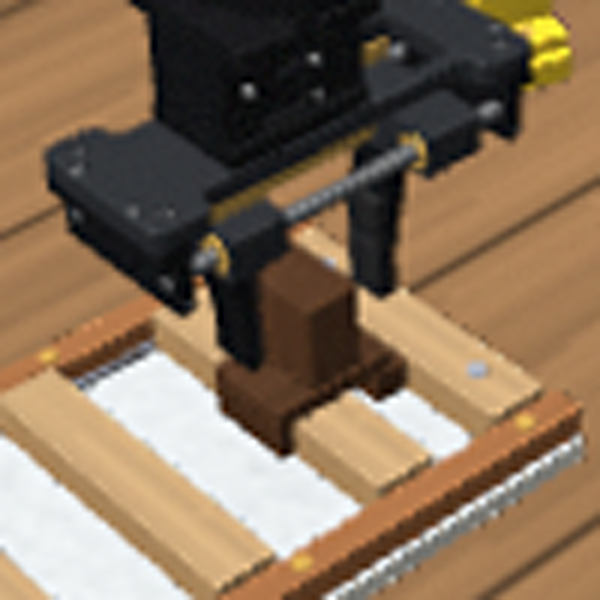

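The fingers now reach well down the handle: the left tip is at about (245,365) in the crop, just above the bridge. 4 mm more, then grip.

>>> drive_tool(moves=[[[0,0,0.002,0,0,0,0.7],[0,0,0.002,0,0,0,0.7],[0,0,0,0,0,0,0.7]]])

```text
time: 17.9
ee_pos: [0.5732, -0.0248, 0.0169]
eef_rot: [0.008, 1.0, -0.0, -0.0]
ft_force: [0.0, 0.3, 0.4]
width: 0.0605
grip_force: 0.0
```

>>> drive_tool(moves=[[[0,0,0,0,0,0,0.4],[0,0,0,0,0,0,0.35],[0,0,0,0,0,0,0.3],[0,0,0,0,0,0,0.2],[0,0,0,0,0,0,0.1],[0,0,0,0,0,0,0],[0,0,0,0,0,0,0]]], squeeze=15)

```text
time: 18.6
ee_pos: [0.5734, -0.0251, 0.0173]
eef_rot: [0.009, 1.0, -0.0, 0.0]
ft_force: [-0.7, -1.5, 0.7]
width: 0.0289
grip_force: 14.4
```

```bash
python3 go.py
```

```text
t 18.6 p [ 0.5734 -0.0251  0.0173] psi 3.1245 z [ 1.e-04 -5.e-04 -1.e+00] F [-0.75 -1.54  0.71] w 0.028883035556368307 g 14.35242247171118 q [ 0.87  0.72 -1.21  1.74  0.72  1.21  1.02]
```

>>> drive_tool(moves=[[[0,0,0,0,0,0,0],[0,0,0,0,0,0,0],[0,0,-0.001,0,0,0,0],[0,0,-0.0005,0,0,0,0],[0,0,0,0,0,0,0]]], squeeze=45)

```text
time: 19.1
ee_pos: [0.5731, -0.0252, 0.0185]
eef_rot: [0.009, 1.0, -0.0, -0.0]
ft_force: [-0.1, -3.9, -3.1]
width: 0.0286
grip_force: 43.1
```

>>> drive_tool(moves=[[[0,0.0005,0,0,0,0,0],[0,0.0005,0,0,0,0,0],[0,0,0,0,0,0,0]]])

```text
time: 19.4
ee_pos: [0.5732, -0.025, 0.0185]
eef_rot: [0.009, 1.0, -0.001, -0.0]
ft_force: [-1.1, -5.9, -1.7]
width: 0.0291
grip_force: 43.2
```

>>> drive_tool(moves=[[[0,0.0005,0,0,0,0,0],[0,0.0005,0,0,0,0,0],[0,0,0,0,0,0,0]]])

```text
time: 19.7
ee_pos: [0.5733, -0.025, 0.0186]
eef_rot: [0.009, 1.0, -0.002, -0.0]
ft_force: [-0.6, -9.4, -0.8]
width: 0.0288
grip_force: 43.3
```

>>> drive_tool(moves=[[[0,0,0,0,0,0,0],[0,0,0,0,0,0,0],[0,0,0,0,0,0,0],[0,0,0,0,0,0,0],[0,0,0,0,0,0,0],[0,-0.001,0,0,0,0,0],[0,-0.001,0,0,0,0,0],[0,-0.0015,0,0,0,0,0],[0,0,0,0,0,0,0],[0,0,0,0,0,0,0]]])

```text
time: 20.7
ee_pos: [0.5734, -0.0255, 0.0189]
eef_rot: [0.008, 1.0, 0.0, 0.0]
ft_force: [-0.2, -0.6, -2.1]
width: 0.0286
grip_force: 42.8
```

```bash
python3 go.py
```

```text
t 20.7 p [ 0.5734 -0.0255  0.0189] psi 3.1254 z [ 3.e-04  8.e-04 -1.e+00] F [-0.22 -0.63 -2.1 ] w 0.028605440509637762 g 42.80717076617293 q [ 0.87  0.72 -1.21  1.73  0.72  1.21  1.02]
```

>>> drive_tool(moves=[[[0,0,-0.004,0,0,0,0],[0,0,-0.006,0,0,0,0],[0,0,-0.01,0,0,0,0],[0,0,-0.015,0,0,0,0],[0,-0.015,0,0,0,0,0],[0,-0.025,0,0,0,0,0],[0,-0.025,0,0,0,0,0],[0,-0.015,0,0,0,0,0],[0,-0.008,0,0,0,0,0],[0,0,0,0,0,0,0]]])

```text
time: 21.7
ee_pos: [0.5718, -0.1153, 0.0537]
eef_rot: [0.009, 1.0, -0.0, -0.0]
ft_force: [-0.3, 0.2, -1.6]
width: 0.0281
grip_force: 43.6
```

```bash
python3 go.py .572 -.1138 .0185 3.1256
```

```text
t 21.7 p [ 0.5718 -0.1153  0.0537] psi 3.123 z [-1.e-04 -0.e+00 -1.e+00] F [-0.34  0.24 -1.57] w 0.02808591060920024 g 43.59735690057278 q [ 1.03  0.7  -1.24  1.68  0.69  1.27  1.2 ]
shift [-0.0002  0.0015  0.0352]
turn -0.0026
```

>>> drive_tool(moves=[[[0,0,0.008,0,0,-0.002,0],[0,0,0.006,0,0,0,0],[0,0,0.004,0,0,0,0],[0,0,0,0,0,0,0],[0,0,0,0,0,0,0]]])

```text
time: 22.2
ee_pos: [0.5719, -0.1137, 0.0357]
eef_rot: [0.007, 1.0, 0.0, -0.0]
ft_force: [0.7, 0.6, -0.7]
width: 0.0284
grip_force: 43.6
```

>>> drive_tool(moves=[[[0,0,0.003,0,0,0,0],[0,0,0.003,0,0,0,0],[0,0,0.003,0,0,0,0],[0,0,0,0,0,0,0]]])

```text
time: 22.6
ee_pos: [0.5716, -0.1142, 0.0263]
eef_rot: [0.007, 1.0, 0.0, -0.0]
ft_force: [-0.3, -0.3, -2.3]
width: 0.0283
grip_force: 43.6
```

>>> drive_tool(moves=[[[0,0,0.003,0,0,0,0],[0,0,0.003,0,0,0,0],[0,0,0.002,0,0,0,0],[0,0,0,0,0,0,0],[0,0,0,0,0,0,0]]])

```text
time: 23.1
ee_pos: [0.5719, -0.1141, 0.0188]
eef_rot: [0.007, 1.0, -0.0, 0.0]
ft_force: [0.4, 0.7, -1.8]
width: 0.0281
grip_force: 43.6
```

```bash
python3 go.py .572 -.1138 .0185 3.1256
```

```text
t 23.1 p [ 0.5719 -0.1141  0.0188] psi 3.1269 z [ 0. -0. -1.] F [ 0.43  0.74 -1.77] w 0.028099001821950225 g 43.598112277686596 q [ 1.01  0.74 -1.2   1.71  0.73  1.22  1.18]
shift [-0.0001  0.0003  0.0003]
turn 0.0013
```

>>> drive_tool(moves=[[[0,0.001,0,0,0,0,0],[0,0.001,0,0,0,0,0],[0,0.001,0,0,0,0,0],[0,0.001,0,0,0,0,0],[0,0.001,0,0,0,0,0],[0,0.001,0,0,0,0,0],[0,0.001,0,0,0,0,0],[0,0.001,0,0,0,0,0]]])

```text
time: 23.9
ee_pos: [0.572, -0.1076, 0.0187]
eef_rot: [0.008, 1.0, -0.001, -0.0]
ft_force: [0.4, -5.7, -3.2]
width: 0.028
grip_force: 43.8
```

>>> drive_tool(moves=[[[0,0.0015,0,0,0,0,0],[0,0.0015,0,0,0,0,0],[0,0.0015,0,0,0,0,0],[0,0.0015,0,0,0,0,0],[0,0.0015,0,0,0,0,0],[0,0.001,0,0,0,0,0],[0,0,0,0,0,0,0]]])

```text
time: 24.6
ee_pos: [0.5721, -0.0986, 0.0187]
eef_rot: [0.008, 1.0, -0.001, -0.0]
ft_force: [0.1, -6.1, -2.1]
width: 0.0284
grip_force: 43.8
```

>>> drive_tool(moves=[[[0,0.001,0,0,0,0,0],[0,0.001,0,0,0,0,0],[0,0.001,0,0,0,0,0],[0,0.001,0,0,0,0,0],[0,0,0,0,0,0,0]]])

```text
time: 25.1
ee_pos: [0.5722, -0.0942, 0.0187]
eef_rot: [0.008, 1.0, -0.0, 0.0]
ft_force: [0.8, -5.3, -2.7]
width: 0.0282
grip_force: 43.8
```

>>> drive_tool(moves=[[[0,0.001,0,0,0,0,0],[0,0.001,0,0,0,0,0],[0,0.001,0,0,0,0,0],[0,0,0,0,0,0,0]]])

```text
time: 25.5
ee_pos: [0.5722, -0.091, 0.0187]
eef_rot: [0.008, 1.0, -0.0, -0.0]
ft_force: [0.3, -4.7, -2.6]
width: 0.0285
grip_force: 43.8
```

>>> drive_tool(moves=[[[0,0.0005,0,0,0,0,0],[0,0.0005,0,0,0,0,0],[0,0.0005,0,0,0,0,0],[0,0,0,0,0,0,0]]])

```text
time: 25.9
ee_pos: [0.5722, -0.0895, 0.0187]
eef_rot: [0.008, 1.0, -0.0, -0.0]
ft_force: [0.5, -5.0, -1.7]
width: 0.0282
grip_force: 43.8
```

>>> drive_tool(moves=[[[0,0.0005,0,0,0,0,0],[0,0.0005,0,0,0,0,0],[0,0,0,0,0,0,0]]])

```text
time: 26.2
ee_pos: [0.5722, -0.0884, 0.0187]
eef_rot: [0.007, 1.0, -0.0, -0.0]
ft_force: [0.8, -4.5, -1.9]
width: 0.0281
grip_force: 43.8
```

>>> drive_tool(moves=[[[0,0.0005,0,0,0,0,0],[0,0.0005,0,0,0,0,0],[0,0,0,0,0,0,0]]])

```text
time: 26.5
ee_pos: [0.5723, -0.0883, 0.0187]
eef_rot: [0.008, 1.0, -0.001, -0.0]
ft_force: [-0.6, -7.1, -1.9]
width: 0.0278
grip_force: 43.8
```

>>> drive_tool(moves=[[[0,0.0005,0,0,0,0,0],[0,0.0005,0,0,0,0,0],[0,0,0,0,0,0,0]]])

```text
time: 26.8
ee_pos: [0.5722, -0.0881, 0.0187]
eef_rot: [0.008, 1.0, -0.001, -0.0]
ft_force: [0.2, -10.7, -1.0]
width: 0.0285
grip_force: 43.9
```

>>> drive_tool(moves=[[[0,0.0005,0,0,0,0,0],[0,0,0,0,0,0,0]]])

```text
time: 27.0
ee_pos: [0.5723, -0.0877, 0.0187]
eef_rot: [0.008, 1.0, -0.001, -0.0]
ft_force: [0.0, -9.2, -1.7]
width: 0.0283
grip_force: 43.9
```

>>> drive_tool(moves=[[[0,-0.0002,0,0,0,0,0],[0,0,0,0,0,0,0],[0,0,0,0,0,0,0],[0,0,0,0,0,0,0],[0,0,0,0,0,0,0],[0,-0.001,0,0,0,0,0],[0,-0.001,0,0,0,0,0],[0,0,0,0,0,0,0],[0,0,0,0,0,0,0]]])

```text
time: 27.9
ee_pos: [0.5723, -0.0878, 0.0188]
eef_rot: [0.007, 1.0, 0.0, 0.0]
ft_force: [0.4, -4.8, -1.6]
width: 0.0284
grip_force: 43.8
```

```bash
python3 go.py
```

```text
t 27.9 p [ 0.5723 -0.0878  0.0188] psi 3.1269 z [ 1.e-04  0.e+00 -1.e+00] F [ 0.38 -4.77 -1.62] w 0.028380123333808894 g 43.77430781722069 q [ 0.97  0.73 -1.21  1.72  0.73  1.22  1.13]
```

>>> drive_tool(moves=[[[0,-0.0005,0,0,0,0,0],[0,-0.0005,0,0,0,0,0],[0,0,0,0,0,0,0],[0,0,0,0,0,0,0]]])

```text
time: 28.3
ee_pos: [0.5723, -0.088, 0.0189]
eef_rot: [0.007, 1.0, 0.0, 0.0]
ft_force: [-0.3, -0.2, -2.0]
width: 0.0285
grip_force: 43.6
```

```bash
python3 go.py
```

```text
t 28.3 p [ 0.5723 -0.088   0.0189] psi 3.1276 z [ 2.e-04  8.e-04 -1.e+00] F [-0.3  -0.17 -2.01] w 0.02847547304084901 g 43.59791737049818 q [ 0.97  0.73 -1.21  1.72  0.73  1.22  1.13]
```

>>> drive_tool(moves=[[[0,0,-0.004,0,0,0,0],[0,0,-0.006,0,0,0,0],[0,0,-0.01,0,0,0.002,0],[0,0,-0.015,0,0,0,0],[0,-0.018,0,0,0,0,0],[0,-0.03,0,0,0,0,0],[0,-0.03,0,0,0,0,0],[0,-0.018,0,0,0,0,0],[0,-0.009,0,0,0,0,0],[0,0,0,0,0,0,0]]])

```text
time: 29.3
ee_pos: [0.5706, -0.1949, 0.0544]
eef_rot: [0.009, 1.0, -0.0, 0.0]
ft_force: [-0.4, 0.7, -1.2]
width: 0.028
grip_force: 43.6
```

>>> drive_tool(moves=[[[0,0,0.008,0,0,0,0],[0,0,0.006,0,0,0,0],[0,0,0.004,0,0,0,0],[0,0,0,0,0,0,0],[0,0,0,0,0,0,0]]])

```text
time: 29.8
ee_pos: [0.5705, -0.1934, 0.0357]
eef_rot: [0.008, 1.0, 0.0, -0.0]
ft_force: [1.5, 0.6, -1.5]
width: 0.0281
grip_force: 43.6
```

```bash
python3 go.py .5705 -.194 .0185 3.1256; python3 -c "
from h import *
f=r.camera('scene')[:,:,::-1];cv2.imwrite('pics/s5_full.png',f)
print([(round(d['conf'],2),at('scene',d['at'],.012).round(4)) for d in r.place_of('scene','slat1')],[(round(d['conf'],2),at('scene',d['at'],.012).round(4)) for d in r.place_of('scene','batten')])"
```

```text
t 29.8 p [ 0.5705 -0.1934  0.0357] psi 3.1254 z [-1.e-04  1.e-04 -1.e+00] F [ 1.47  0.63 -1.49] w 0.02814534103520262 g 43.59800063073635 q [ 1.11  0.75 -1.2   1.64  0.73  1.27  1.32]
shift [-0.     -0.0006  0.0172]
turn -0.0002
[(0.95, array([ 0.5777, -0.0446,  0.012 ])), (0.93, array([ 0.5696, -0.0992,  0.012 ])), (0.67, array([ 0.5752, -0.1938,  0.012 ]))] [(0.66, array([0.5782, 0.0265, 0.012 ]))]
```

>>> drive_tool(moves=[[[0,0,0.003,0,0,0,0],[0,0,0.003,0,0,0,0],[0,0,0.003,0,0,0,0],[0,0,0,0,0,0,0]]])

```text
time: 30.35
ee_pos: [0.5701, -0.1939, 0.0262]
eef_rot: [0.008, 1.0, 0.0, -0.0]
ft_force: [-0.4, 0.2, -0.3]
width: 0.0281
grip_force: 43.6
```

>>> drive_tool(moves=[[[0,0,0.003,0,0,0,0],[0,0,0.003,0,0,0,0],[0,0,0.002,0,0,0,0],[0,0,0,0,0,0,0]]])

```text
time: 30.75
ee_pos: [0.5703, -0.1939, 0.0184]
eef_rot: [0.008, 1.0, 0.0, -0.0]
ft_force: [-0.5, 0.4, -2.3]
width: 0.0286
grip_force: 43.6
```

>>> drive_tool(moves=[[[0,0.0015,0,0,0,0,0],[0,0.0015,0,0,0,0,0],[0,0.0015,0,0,0,0,0],[0,0.0015,0,0,0,0,0],[0,0.001,0,0,0,0,0],[0,0.001,0,0,0,0,0],[0,0.001,0,0,0,0,0],[0,0.001,0,0,0,0,0]]])

```text
time: 31.55
ee_pos: [0.5707, -0.1853, 0.0188]
eef_rot: [0.009, 1.0, -0.001, 0.0]
ft_force: [1.3, -5.1, -2.5]
width: 0.0284
grip_force: 43.8
```

>>> drive_tool(moves=[[[0,0.0015,0,0,0,0,0],[0,0.0015,0,0,0,0,0],[0,0.0015,0,0,0,0,0],[0,0.0015,0,0,0,0,0],[0,0.0015,0,0,0,0,0],[0,0.0015,0,0,0,0,0],[0,0.0015,0,0,0,0,0],[0,0.0015,0,0,0,0,0]]])

```text
time: 32.35
ee_pos: [0.5708, -0.1733, 0.0187]
eef_rot: [0.009, 1.0, -0.001, 0.0]
ft_force: [0.5, -4.4, -2.2]
width: 0.0284
grip_force: 43.8
```

>>> drive_tool(moves=[[[0,0.0015,0,0,0,0,0],[0,0.0015,0,0,0,0,0],[0,0.0015,0,0,0,0,0],[0,0.0015,0,0,0,0,0],[0,0.0015,0,0,0,0,0],[0,0.0015,0,0,0,0,0],[0,0.0015,0,0,0,0,0],[0,0.0015,0,0,0,0,0],[0,0.0015,0,0,0,0,0],[0,0.0015,0,0,0,0,0]]])

```text
time: 33.35
ee_pos: [0.571, -0.1583, 0.0187]
eef_rot: [0.009, 1.0, -0.001, -0.0]
ft_force: [-0.2, -5.8, -0.9]
width: 0.028
grip_force: 43.8
```

>>> drive_tool(moves=[[[0,0.001,0,0,0,0,0],[0,0.001,0,0,0,0,0],[0,0.001,0,0,0,0,0],[0,0,0,0,0,0,0]]])

```text
time: 33.75
ee_pos: [0.5711, -0.1548, 0.0187]
eef_rot: [0.009, 1.0, -0.001, -0.0]
ft_force: [0.3, -3.7, -1.3]
width: 0.0282
grip_force: 43.8
```

>>> drive_tool(moves=[[[0,0.0005,0,0,0,0,0],[0,0.0005,0,0,0,0,0],[0,0.0005,0,0,0,0,0],[0,0.0005,0,0,0,0,0],[0,0,0,0,0,0,0]]])

```text
time: 34.25
ee_pos: [0.5711, -0.1525, 0.0187]
eef_rot: [0.009, 1.0, -0.0, -0.0]
ft_force: [0.2, -5.2, -1.6]
width: 0.0281
grip_force: 43.8
```

>>> drive_tool(moves=[[[0,0.0005,0,0,0,0,0],[0,0.0003,0,0,0,0,0],[0,0,0,0,0,0,0]]])

```text
time: 34.55
ee_pos: [0.5711, -0.1514, 0.0188]
eef_rot: [0.009, 1.0, -0.0, -0.0]
ft_force: [-1.7, -5.0, -0.3]
width: 0.0282
grip_force: 43.8
```

Contact is expected near −0.151, so I'll take single small steps from here.

>>> drive_tool(moves=[[[0,0.0003,0,0,0,0,0],[0,0,0,0,0,0,0]]])

```text
time: 34.75
ee_pos: [0.5711, -0.151, 0.0187]
eef_rot: [0.008, 1.0, -0.0, -0.0]
ft_force: [0.0, -5.5, -1.1]
width: 0.0279
grip_force: 43.8
```

```bash
python3 go.py|cut -c1-110
```

```text
t 34.75 p [ 0.5711 -0.151   0.0187] psi 3.1246 z [-1.e-04 -3.e-04 -1.e+00] F [ 0.05 -5.53 -1.14] w 0.027942220
```

>>> drive_tool(moves=[[[0,0.0003,0,0,0,0,0],[0,0,0,0,0,0,0]]])

```text
time: 34.95
ee_pos: [0.5712, -0.1506, 0.0187]
eef_rot: [0.008, 1.0, -0.0, -0.0]
ft_force: [-0.9, -4.6, -1.5]
width: 0.0282
grip_force: 43.8
```

```bash
python3 go.py|cut -c1-110
```

```text
t 34.95 p [ 0.5712 -0.1506  0.0187] psi 3.1247 z [-1.e-04 -2.e-04 -1.e+00] F [-0.85 -4.64 -1.48] w 0.028237394
```

>>> drive_tool(moves=[[[0,0.0003,0,0,0,0,0],[0,0,0,0,0,0,0]]])

```text
time: 35.15
ee_pos: [0.5711, -0.1503, 0.0187]
eef_rot: [0.008, 1.0, -0.0, -0.0]
ft_force: [-0.8, -3.8, -1.6]
width: 0.0285
grip_force: 43.8
```

>>> drive_tool(moves=[[[0,0.0003,0,0,0,0,0],[0,0,0,0,0,0,0]]])

```text
time: 35.35
ee_pos: [0.5712, -0.15, 0.0187]
eef_rot: [0.008, 1.0, -0.0, -0.0]
ft_force: [-0.5, -6.7, 0.1]
width: 0.0284
grip_force: 43.8
```

>>> drive_tool(moves=[[[0,0,0,0,0,0,0]]])

```text
time: 35.45
ee_pos: [0.5712, -0.15, 0.0187]
eef_rot: [0.008, 1.0, -0.0, -0.0]
ft_force: [-0.6, -5.5, -1.6]
width: 0.0279
grip_force: 43.8
```

>>> drive_tool(moves=[[[0,0.0003,0,0,0,0,0],[0,0,0,0,0,0,0]]])

```text
time: 35.65
ee_pos: [0.5712, -0.15, 0.0188]
eef_rot: [0.009, 1.0, -0.0, -0.0]
ft_force: [-0.7, -5.7, -0.4]
width: 0.028
grip_force: 43.8
```

>>> drive_tool(moves=[[[0,0.0003,0,0,0,0,0],[0,0,0,0,0,0,0],[0,0,0,0,0,0,0]]])

```text
time: 35.95
ee_pos: [0.5712, -0.15, 0.0187]
eef_rot: [0.009, 1.0, -0.0, -0.0]
ft_force: [-0.5, -6.3, -0.9]
width: 0.0278
grip_force: 43.8
```

Run:
```python
from h import *
s=r.read_state();print(np.array(s['ee_pos']).round(5),s['ft_force'])
```

```text
[ 0.57119 -0.15002  0.01873] [-0.52786696 -6.33202996 -0.9448844 ]
```

>>> drive_tool(moves=[[[0,0.0003,0,0,0,0,0],[0,0,0,0,0,0,0],[0,0,0,0,0,0,0],[0,0,0,0,0,0,0],[0,0,0,0,0,0,0],[0,0,0,0,0,0,0]]])

```text
time: 36.55
ee_pos: [0.5712, -0.15, 0.0187]
eef_rot: [0.009, 1.0, -0.001, -0.0]
ft_force: [-0.9, -7.6, -1.3]
width: 0.028
grip_force: 43.8
```

>>> drive_tool(moves=[[[0,-0.001,0,0,0,0,0],[0,-0.001,0,0,0,0,0],[0,-0.0005,0,0,0,0,0],[0,0,0,0,0,0,0],[0,0,0,0,0,0,0]]])

```text
time: 37.05
ee_pos: [0.5713, -0.1506, 0.0188]
eef_rot: [0.008, 1.0, 0.0, 0.0]
ft_force: [0.4, 0.2, -1.3]
width: 0.0283
grip_force: 43.6
```

```bash
python3 go.py
```

```text
t 37.05 p [ 0.5713 -0.1506  0.0188] psi 3.1256 z [ 2.e-04  8.e-04 -1.e+00] F [ 0.35  0.25 -1.3 ] w 0.028316158077432287 g 43.59792061150074 q [ 1.06  0.75 -1.2   1.69  0.74  1.23  1.24]
```

Slat 3 is set. Lifting straight out and carrying the block to clear bench on the +y side of the jig.

>>> drive_tool(moves=[[[0,0,-0.004,0,0,0,0],[0,0,-0.006,0,0,0,0],[0,0,-0.01,0,0,0,0],[0,0,-0.02,0,0,0,0],[0,0,-0.025,0,0,0,0],[0,0,-0.015,0,0,0,0],[0.002,0.02,0,0,0,0,0],[0.004,0.035,0,0,0,0,0],[0.004,0.04,0,0,0,0,0],[0.004,0.04,0,0,0,0,0]]])

```text
time: 38.05
ee_pos: [0.5594, -0.0151, 0.0997]
eef_rot: [0.009, 1.0, -0.0, 0.0]
ft_force: [0.8, 0.4, -1.7]
width: 0.0282
grip_force: 43.6
```

>>> drive_tool(moves=[[[0.004,0.04,0,0,0,0,0],[0.004,0.04,0,0,0,0,0],[0.004,0.04,0,0,0,0,0],[0.004,0.04,0,0,0,0,0],[0.001,0.03,0,0,0,0,0],[0,0.02,0,0,0,0,0],[0,0.006,0,0,0,0,0],[0,0,0,0,0,0,0],[0,0,0,0,0,0,0]]])

```text
time: 38.95
ee_pos: [0.5465, 0.1986, 0.0988]
eef_rot: [0.009, 1.0, -0.0, 0.0]
ft_force: [0.1, -0.6, -1.5]
width: 0.0283
grip_force: 43.6
```

```bash
python3 go.py .54 .2 .0023; python3 -c "
from h import *
f=r.camera('scene')[:,:,::-1];g=r.camera('top')[:,:,::-1];cv2.imwrite('pics/s6_full.png',f);cv2.imwrite('pics/t6_full.png',g)
"
```

```text
t 38.95 p [0.5465 0.1986 0.0988] psi 3.1234 z [ 1.e-04 -8.e-04 -1.e+00] F [ 0.06 -0.63 -1.47] w 0.02826773271567639 g 43.59857361763716 q [ 0.5   0.64 -1.26  1.64  0.62  1.33  0.69]
shift [0.0066 0.0014 0.0965]
```

Now I'll check the gaps with the jig fit while lowering the block to about 3 mm above the bench.

>>> drive_tool(moves=[[[0.003,0,0.02,0,0,0,0],[0.003,0,0.03,0,0,0,0],[0,0,0.025,0,0,0,0],[0,0,0.01,0,0,0,0],[0,0,0.006,0,0,0,0],[0,0,0.003,0,0,0,0],[0,0,0,0,0,0,0],[0,0,0,0,0,0,0]]])

```text
time: 39.85
ee_pos: [0.5406, 0.2004, 0.0056]
eef_rot: [0.008, 1.0, 0.0, 0.001]
ft_force: [0.2, 0.0, -1.5]
width: 0.0281
grip_force: 43.6
```

```bash
python3 go.py .54 .2 .0023
cat > f3.py <<'E'
from fit import *
I={c:cv2.imread(f"pics/{f}6_full.png").astype(np.float32) for c,f in(("top","t"),("scene","s"))}
for use in(("top",),("scene",)):
    D=[]
    for c,(x0,x1,y0,y1) in(("top",(312,428,172,258)),("scene",(200,355,180,292))):
        if c not in use: continue
        im=I[c][y0:y1,x0:x1];sat=im[:,:,2]-im[:,:,0];m=np.clip((60-sat)/45,0,1)*(im[:,:,1]>110)
        D.append((c,np.array([x0,y0],float),m.astype(np.float32)))
    q,f=fit(jig,D,[.54,-.13,-.1,.03,-.02,-.09],[.6,-.06,.1,.08,.02,-.03])
    print(use,q.round(4),round(f,3),"gaps",(-np.diff([.125,*q[3:]])-.03).round(4))
E
python3 f3.py
```

```text
t 39.85 p [0.5406 0.2004 0.0056] psi 3.1247 z [ 1.2e-03  4.0e-04 -1.0e+00] F [ 0.22  0.   -1.49] w 0.028093674877979508 g 43.5979912430048 q [ 0.45  0.72 -1.17  1.74  0.72  1.18  0.62]
shift [ 0.0006 -0.0004  0.0033]
('top',) [ 0.5689 -0.0996 -0.0146  0.0636  0.0023 -0.0602] 0.21 gaps [0.0314 0.0313 0.0325]
('scene',) [ 0.575  -0.1036 -0.0174  0.0662  0.0045 -0.0585] 0.216 gaps [0.0288 0.0317 0.033 ]
```

```bash
cat > f4.py <<'E'
from fit import *
def jig2(img,cam,off,q):
    T=[q[0],-.101,q[1]]
    box(img,cam,off,T,[-.095,.095,q[7],.145,.0119,.012],1)
    for s in(-.085,.085): box(img,cam,off,T,[s-.008,s+.008,-.145,.145,0.012,.028],0)
    box(img,cam,off,T,[-.076,.076,q[2]-.015,.19,.012,.032],0)
    for y in q[3:6]: box(img,cam,off,T,[-.076,.076,y-q[6],y+q[6],.012,.032],0)
for c,f,(x0,x1,y0,y1) in(("top","t",(328,424,172,258)),("scene","s",(200,355,180,292))):
    im=cv2.imread(f"pics/{f}6_full.png").astype(np.float32)[y0:y1,x0:x1]
    sat=im[:,:,2]-im[:,:,0];m=(np.clip((60-sat)/45,0,1)*(im[:,:,1]>110)).astype(np.float32)
    q,e=fit(jig2,[(c,np.array([x0,y0],float),m)],[.55,-.05,.11,.05,-.015,-.075,.013,-.155],[.59,.03,.14,.08,.02,-.045,.017,-.135])
    print(c,q.round(4),round(e,3),"gaps",(-np.diff(q[2:6])-2*q[6]).round(4),(-np.diff(q[2:6])).round(4))
E
python3 f4.py
```

```text
top [ 0.5688 -0.0129  0.1283  0.0646  0.0022 -0.0605  0.012  -0.1457] 0.085 gaps [0.0396 0.0383 0.0386] [0.0637 0.0624 0.0627]
scene [ 0.5746 -0.0157  0.1264  0.0633  0.0014 -0.0608  0.0137 -0.1482] 0.164 gaps [0.0356 0.0346 0.0348] [0.063  0.062  0.0622]
```

The white strips come out equal to about 0.4 mm in the scene view, which agrees with the contact readings. Setting the block down.

>>> drive_tool(moves=[[[0,0,0.001,0,0,0,0],[0,0,0.001,0,0,0,0],[0,0,0.001,0,0,0,0],[0,0,0.001,0,0,0,0],[0,0,0,0,0,0,0],[0,0,0,0,0,0,0]]])

```text
time: 40.45
ee_pos: [0.5405, 0.1998, 0.0012]
eef_rot: [0.009, 1.0, -0.0, 0.0]
ft_force: [-1.9, -3.6, 5.7]
width: 0.0276
grip_force: 44.6
```

>>> drive_tool(moves=[[[0,0,0.0005,0,0,0,0],[0,0,0,0,0,0,0],[0,0,0,0,0,0,0]]])

```text
time: 40.75
ee_pos: [0.5406, 0.1997, 0.001]
eef_rot: [0.009, 1.0, -0.0, 0.0]
ft_force: [-2.0, -4.0, 9.1]
width: 0.0278
grip_force: 44.7
```

Bench contact. Opening slowly, then raising clear.

>>> drive_tool(moves=[[[0,0,-0.0005,0,0,0,0],[0,0,-0.0005,0,0,0,0],[0,0,0,0,0,0,0.4],[0,0,0,0,0,0,0.5],[0,0,0,0,0,0,0.6],[0,0,0,0,0,0,0.7],[0,0,0,0,0,0,0.7],[0,0,0,0,0,0,0.7]]])

```text
time: 41.55
ee_pos: [0.5401, 0.2001, 0.0012]
eef_rot: [0.008, 1.0, -0.0, 0.0]
ft_force: [1.1, -0.1, -0.5]
width: 0.0595
grip_force: 0.0
```

>>> drive_tool(moves=[[[0,0,-0.005,0,0,0,0.7],[0,0,-0.01,0,0,0,0.7],[0,0,-0.02,0,0,0,0.7],[0,0,-0.03,0,0,0,0.7],[0,0,-0.04,0,0,0,0.7],[0,0,-0.04,0,0,0,0.7],[0,0,-0.03,0,0,0,0.7],[0,0,0,0,0,0,0.7],[0,0,0,0,0,0,0.7]]])

```text
time: 42.45
ee_pos: [0.5403, 0.2004, 0.1778]
eef_rot: [0.008, 1.0, 0.0, 0.001]
ft_force: [0.3, -1.1, -0.8]
width: 0.0611
grip_force: 0.0
```

```bash
python3 go.py; python3 -c "
from h import *
f=r.camera('scene')[:,:,::-1];cv2.imwrite('pics/s7_full.png',f)
cv2.imwrite('pics/s7.png',cv2.resize(f[110:290,200:440],(800,600),interpolation=cv2.INTER_CUBIC))
"
```

```text
t 42.45 p [0.5403 0.2004 0.1778] psi 3.1249 z [ 2.1e-03  1.0e-04 -1.0e+00] F [ 0.34 -1.07 -0.78] w 0.06113377323954606 g 0.0 q [ 0.54  0.56 -1.33  1.56  0.55  1.45  0.73]
```

View pics/s7.png

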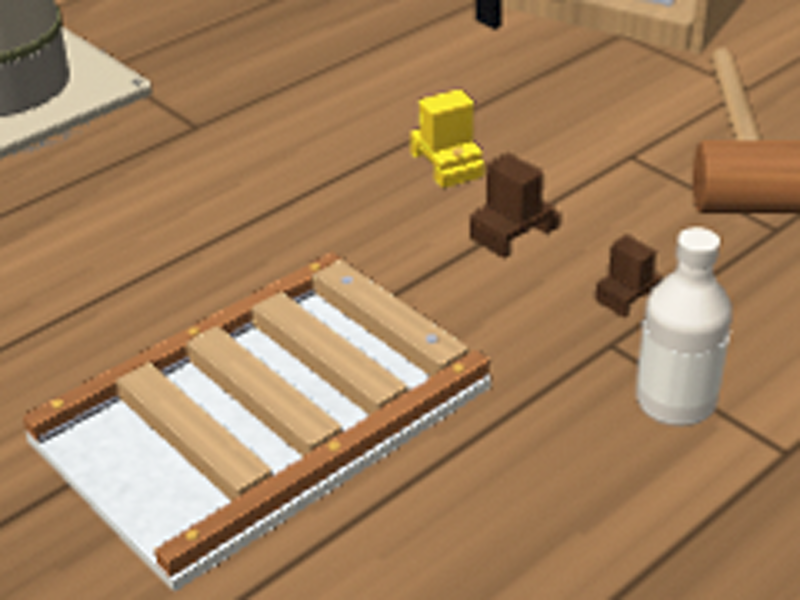

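The final picture shows three even gaps in the jig. The block is upright on the bench at about (515,205), clear of the jig, and the other things are where they were.

```bash
python3 -c "
from bench import r
print(r.close_job())"
```

```text
the job is handed in; nothing more can be done
None
```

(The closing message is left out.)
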